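# Start the screw eye in a cutting board

### The job

Start the closed screw eye in the striped board: take it by its ring, push it firmly down into its pilot hole and, keeping up the push, screw it in (clockwise) by about a quarter turn, so that the thread bites and the eye stays down when you let go. Leave the right-angled hook that stands in the other hole of the board alone.

Things in the scene. Friction and masses are not known exactly. Their poses are not given: they have to be found in the camera images.
- eye_grip (a point): Ring centre of the steel screw eye: closed upright ring, 36 mm across, 10 mm thick, on a 9 mm shank (14 over thread), upright in the striped board (340x200x40 mm, fixed on the table, pencil lying on it). 48 mm above the board's top, on the screw's axis. z up, x in the ring's plane, y across its thickness (pinch there). The screw only slides down and turns in its hole; it cannot come out.
- eye_press (a joint): Depth (m) the eye is pushed down: 0 at start, 0.010 at the stop. The wood springs back with 4 N at 0 to 10 N at the stop; let go before the thread bites, the screw comes up again. Only from 6 mm down can it be turned on and the thread bites; it then stays about 6 mm down by itself.
- eye_turn (a joint): How far the eye is screwed in (rad), clockwise seen from above: 0 at start (blocked the other way), 2.2 at most. Without the push the screw binds after about 0.2 rad; pushed down it turns against about 0.1 N m of friction.
- hook_side (a point): Tip of the other screw: a steel screw of the same stock whose head is a right-angled hook, bent into a straight level arm 36 mm long, 48 mm above the board (this point is the arm's tip). It stands in the other pilot hole of the board, about 170 mm from the eye; the two may stand either way round. Not to be pushed or turned.

How it is judged:
By the outcome, as a careful person would: the job done as asked, in the order asked, and still so for the second after the job is handed in, with the robot touching nothing.
It also fails if it takes over 38 s, if anything falls off the work surface, if the arm or the gripper's body presses on something with over 40 N, if the wrist force passes 120 N, or if a joint passes its speed limit or range.

### The arm

A 6-joint arm with a two-finger parallel gripper is mounted at the origin on the work surface. World frame = base frame: x ahead of the robot, y to its left, z up, the work surface at z = 0. Lengths are in m, angles in rad, forces in N, time in s.
With the tool pointing down it reaches from about 0.35 to 0.775 m from the base axis. Payload 5.5 kg.
Tool frame: the origin (TCP) lies midway between the tips of the shut fingers; the grasp point (between the pads) lies 19 mm behind it; z points along the fingers, y is the line along which they close (so a half turn about z gives the same grasp; the last joint's range is limited). The gripper opens to 85 mm and grips with 20 to 120 N. Pads are 22 mm wide; open, the fingers measure 114 mm over their backs; the gripper's body (76 mm by 85 mm) begins 54 mm behind the grasp point. The pads swing forward as they close: fully open they stand 13 mm farther back than shut.
Start: joints at [-0.14, 0.313, 0.046, 1.304, 0, 1.431], TCP at [0.575, -0, 0.231] pointing down, gripper open.
Joint ranges: [-2.76, 2.76], [-0.86, 1.69], [-1.03, 1.26], [-2.2, 2.34], [-1.47, 1.5], [-3.14, 3.14]. Speed limits (rad/s): [2.57, 2.57, 3.14, 3.14, 3.14, 3.14].

### API

Orientations are given as a unit quaternion [w, x, y, z].
In Python, from workcell import env gives the robot as it stands.
- The arm moves only by the tool move_arm, never from a script. Its argument "targets" is a list of rows, each a list of 3 entries, a list of its own where there are three numbers: the shift along the tool's x, y, z in mm, then the turn, a rotation vector about the tool's x, y, z in units of 10 degrees (1.0 is 10 degrees), then the closure, from -1 (fully open) to 1 (shut). In form: [[[dx, dy, dz], [ax, ay, az], gripper], ...]. A call has 1 to 5 rows; each row is the pose to reach, as a shift and turn from the pose commanded when the call began, along the tool's axes at that moment; what a row does not reach only later rows make up. A row lasts 1/8 s, in which the tool goes at most 62.5 mm and 10.7 degrees, less where a joint would pass 70% of its speed; a pose out of reach is approached as far as the arm can. A call with a gripper value outside its range is refused whole. The fingers move at their own pace and stop on an object; "squeeze" is the grip in N (left out, the last holds). Time passes only in rows, so rows that repeat a pose let the fingers close. It gives the time, the measured TCP pose, the force, the opening and the grip force at its end, in the units of the state.
- env.get_state(): the state, without advancing time (a new reading comes with each control period).
- env.read_camera(name): name is "scene" or "side" or "wrist"; returns a dict with "pixels" (420x560x3 uint8, red, green, blue), "fovy" (degrees; the focal length in pixels is half the picture's height over the tangent of half this angle, whatever the lens; pixels are square), "cx", "cy" (the principal point, pixels), "extrinsics" (4x4, takes a point from world to camera coordinates); the wrist camera has in their place "mount" (4x4, takes a point from camera to tool coordinates, whose origin is the TCP and whose axes are the flange's). Camera axes: x right, y up, looking along -z (the intrinsics and any distortion apply to the point x, -y, -z); pixel columns grow to the right and rows downward; lengths in m; the calibration is good to about 2 mm. The wrist camera is an equidistant fisheye: a pixel r from the principal point sees the ray r / f radians off the axis. A picture is of the moment at which its call begins: read the wrist's pose just before it. There is no depth.
- env.hand_in(): hands the job in; it is judged then, once.
Trained networks look in a picture, given as the dict that the camera call returned (one of the last four; its "shot" number tells which), for a name from the list of things; names that differ only in an ending like _2 or _b are one class to them, and where a whole thing is asked for, a point or a joint stands for the part that bears it (a point fixed in the world has none). Each returns a list of dicts, best first, with "confidence" (0 to 1); they miss things now and then, are a little off and sometimes report something else, mostly with a low value. They report only what shows in the picture. A call takes as long as a camera call.
- env.spot_in(thing, picture): "centre" ([x, y, z] in m, in world coordinates, good to about 4 mm: the middle of the surface that is visible of it).
- env.regions_of(thing, picture): "mask" (420x560 bool, what is visible of it).
- env.landmark_of(thing, picture): "centre" ([x, y, z] in m, in world coordinates, good to about 4 mm: a listed point, or the origin of a listed thing).
The state is a dict: "clock": time; "joint_pos": joint angles; "qvel": joint speeds; "tau": joint torques, N m; "tcp_pos": TCP position; "orientation": TCP orientation; "wrist_force": force on the tool from outside, world axes, zero at the start; "ft_torque": the same for the moment, N m; "finger_gap": finger opening in m; "grip_force": force on a finger pad.
Only numpy, scipy, OpenCV 4.12 (cv2) and the standard library are available. Lean on these libraries where they do the work, as an engineer would, in place of code of your own. Each camera call takes 0.05 s, during which the arm holds its last target. There are 200 camera calls.

## Working session

There is one attempt and no reset: what is moved stays moved. The work goes in short steps, Python scripts to look and compute and a tool call to move; the robot and the scene stay as the last step left them, time stands still between calls to the robot, and variables do not carry over. Pictures are saved under pics/ and viewed, at most 10 in all, crops included, and the job is handed in when it is done.

Besides the shell and the picture viewer there is one more tool, called after "Request:" by a JSON object that holds its "api" and its "payload", one argument or row to a line. move_arm: Moves the arm, as the interface text tells. Its arguments: {"type":"object","properties":{"targets":{"type":"array","items":{"type":"array"}},"squeeze":{"type":"number"}},"required":["targets"]}

```bash
mkdir -p pics; python3 - <<'E'
from workcell import env
import cv2,numpy as np
s=env.get_state();print(s)
ps=[]
for n in ["scene","side","wrist"]:
    p=env.read_camera(n);ps.append(p['pixels'])
    for t in ["eye_grip","hook_side"]:
        print(n,t,[(np.round(d['centre'],4),round(d['confidence'],2)) for d in env.landmark_of(t,p)][:3])
    m=env.regions_of("eye_grip",p)
    for d in m[:2]:
        ys,xs=np.nonzero(d['mask']);print('mask',d['confidence'],xs.min(),xs.max(),ys.min(),ys.max())
cv2.imwrite('pics/a.png',cv2.resize(np.hstack(ps[:2])[:,:,::-1],(800,300)));cv2.imwrite('pics/w.png',ps[2][:,:,::-1])
E
```

```text
{'clock': 0.0, 'joint_pos': array([-1.39595706e-01,  3.14003860e-01,  4.49587735e-02,  1.30362757e+00,
       -1.21385300e-05,  1.43118353e+00]), 'qvel': array([-0.00219736, -0.00067273,  0.00013082, -0.00081434, -0.00239634,
        0.00063198]), 'tau': array([-2.90074182e-03, -4.80629075e+01,  2.98531097e+01,  1.95313990e-02,
       -3.83516899e-04, -4.27451073e-05]), 'tcp_pos': array([5.74466504e-01, 6.41220787e-05, 2.30398669e-01]), 'orientation': array([-7.45585056e-04,  7.07100422e-01,  7.07112518e-01, -5.69464124e-04]), 'wrist_force': array([ 0.38490531, -0.03609787, -0.21849466]), 'ft_torque': array([-0.04331593,  0.01369273,  0.0034802 ]), 'grip_force': 0.0, 'finger_gap': 0.08528860151336398}
scene eye_grip [(array([ 0.5978, -0.0512,  0.0873]), 0.61)]
scene hook_side [(array([0.5852, 0.149 , 0.085 ]), 0.84)]
mask 0.73 237 255 290 324
side eye_grip [(array([ 0.5978, -0.0494,  0.0901]), 0.58)]
side hook_side [(array([0.5826, 0.1511, 0.0884]), 0.57)]
mask 0.51 279 290 166 200
wrist eye_grip [(array([ 0.6006, -0.0455,  0.0855]), 0.91)]
wrist hook_side [(array([0.5824, 0.1452, 0.0891]), 0.69)]
mask 0.9 300 315 224 264
```

View pics/a.png

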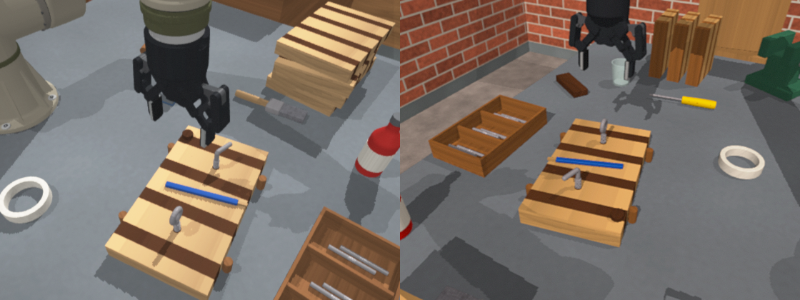

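View pics/w.png

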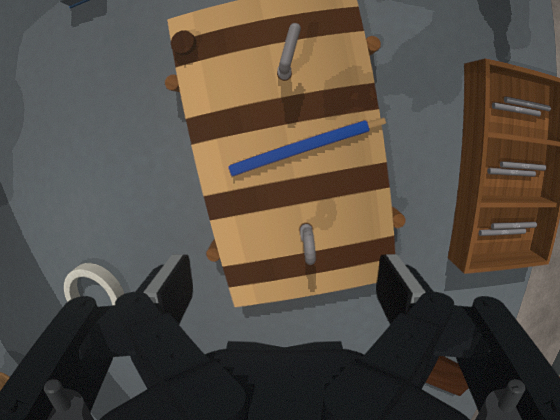

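The wrist view shows the eye at about (308,245), the hook at (288,50) and the pencil between them. The ring is nearly edge-on along the image's vertical axis, which suits the finger closing line. I'll move above the eye and then fit its yaw.

Request:
{"api": "move_arm", "payload": {
  "targets": [
    [[-48, 24, 40], [0, 0, 0], -1],
    [[-48, 24, 40], [0, 0, 0], -1],
    [[-48, 24, 40], [0, 0, 0], -1]
  ],
  "squeeze": 80
}}

```text
clock: 0.98
tcp_pos: [0.5986, -0.0482, 0.1909]
orientation: [-0.001, 0.707, 0.707, -0.0]
wrist_force: [-0.3, 0.6, 0.7]
finger_gap: 0.0854
grip_force: 0.0
```

```bash
cat > fit.py <<'E'
from workcell import env
import cv2,numpy as np
from scipy.spatial.transform import Rotation as R
from scipy.optimize import minimize
def proj(p,s,X):
    f=210/np.tan(np.radians(p['fovy'])/2)
    if 'mount' in p:
        T=np.eye(4);T[:3,:3]=R.from_quat(np.roll(s['orientation'],-1)).as_matrix();T[:3,3]=s['tcp_pos']
        E=np.linalg.inv(T@np.array(p['mount']))
    else: E=np.array(p['extrinsics'])
    C=X@E[:3,:3].T+E[:3,3];x,y,z=C[:,0],-C[:,1],-C[:,2]
    if 'mount' in p:
        r=np.hypot(x,y);k=f*np.arctan2(r,z)/np.maximum(r,1e-9);u,v=k*x,k*y
    else:u,v=f*x/z,f*y/z
    return np.stack([u+p['cx'],v+p['cy']],1)
a,b=np.meshgrid(np.linspace(0,2*np.pi,72),np.linspace(0,2*np.pi,16))
ring=np.stack([(13+5*np.cos(b))*np.cos(a),5*np.sin(b),(13+5*np.cos(b))*np.sin(a)],-1).reshape(-1,3)/1000
h,c=np.meshgrid(np.linspace(-48,-17,14),np.linspace(0,2*np.pi,16))
sh=np.stack([4.5*np.cos(c),4.5*np.sin(c),h],-1).reshape(-1,3)/1000
M=np.vstack([ring,sh])
def model(p,s,q):
    X=M@R.from_euler('z',q[2]).as_matrix().T+[q[0],q[1],0.088]
    im=np.zeros((840,1120),np.uint8)
    for u in proj(p,s,X)*2: cv2.circle(im,(int(round(u[0])),int(round(u[1]))),3,1,-1)
    return im>0
E
python3 - <<'E'
from fit import *
views=[]
for n in ["wrist","scene","side"]:
    s=env.get_state();p=env.read_camera(n);r=env.regions_of("eye_grip",p)
    l=env.landmark_of("eye_grip",p)
    print(n,[(np.round(d['centre'],4),round(d['confidence'],2)) for d in l][:2])
    if n=="wrist": print(s['joint_pos'],s['tcp_pos'],s['clock'],np.round(p['mount'],3).tolist());cv2.imwrite('pics/b.png',p['pixels'][:,:,::-1])
    if r:
        m=r[0]['mask'];print(r[0]['confidence'],m.sum());views.append((p,s,cv2.resize(m.astype(np.uint8),(1120,840),interpolation=0)>0))
def iou(v,q):
    g=model(v[0],v[1],q);return (g&v[2]).sum()/(g|v[2]).sum()
for vs in ([views[0]],views):
    best=[]
    for y in np.radians(np.arange(30,150,10)):
        o=minimize(lambda q:-np.mean([iou(v,(.599+q[0]/100,-.049+q[1]/100,q[2])) for v in vs]),[0,0,y],method='Nelder-Mead',options=dict(initial_simplex=[[0,0,y],[.5,0,y],[0,.5,y],[0,0,y+.15]],maxiter=40))
        best.append((o.fun,.599+o.x[0]/100,-.049+o.x[1]/100,np.degrees(o.x[2])))
    best.sort();print(np.round(best[:4],4))
q=(best[0][1],best[0][2],np.radians(best[0][3]))
im=cv2.imread('pics/b.png');im=cv2.resize(im,(1120,840))
cn,_=cv2.findContours(model(*views[0][:2],q).astype(np.uint8),0,2);cv2.drawContours(im,cn,-1,(0,255,0),1)
cv2.imwrite('pics/b.png',im[200:800,160:960])
E
```

```text
wrist [(array([ 0.6028, -0.0466,  0.086 ]), 0.82)]
[-2.14045164e-01  3.77511340e-01  3.88986786e-02  1.23360680e+00
  3.14331109e-04  1.35770453e+00] [ 0.59864283 -0.04816519  0.1909058 ] 0.975 [[0.0, 0.964, 0.266, 0.067], [1.0, -0.0, 0.0, -0.0], [0.0, 0.266, -0.964, -0.143], [0.0, 0.0, 0.0, 1.0]]
0.69 631
scene [(array([ 0.5993, -0.0475,  0.0867]), 0.98)]
0.89 478
side [(array([ 0.598 , -0.0524,  0.0893]), 0.58)]
0.65 276
[[-8.70700e-01  5.98900e-01 -5.14000e-02  9.42038e+01]
 [-8.70500e-01  5.98900e-01 -5.14000e-02  9.42699e+01]
 [-8.69300e-01  5.98900e-01 -5.14000e-02  9.41156e+01]
 [-8.69300e-01  5.98900e-01 -5.14000e-02  9.41428e+01]]
[[-7.926000e-01  5.992000e-01 -5.220000e-02  1.005209e+02]
 [-7.924000e-01  5.992000e-01 -5.220000e-02  1.004912e+02]
 [-7.924000e-01  5.992000e-01 -5.220000e-02  1.004235e+02]
 [-7.924000e-01  5.992000e-01 -5.230000e-02  1.004060e+02]]
```

View pics/b.png

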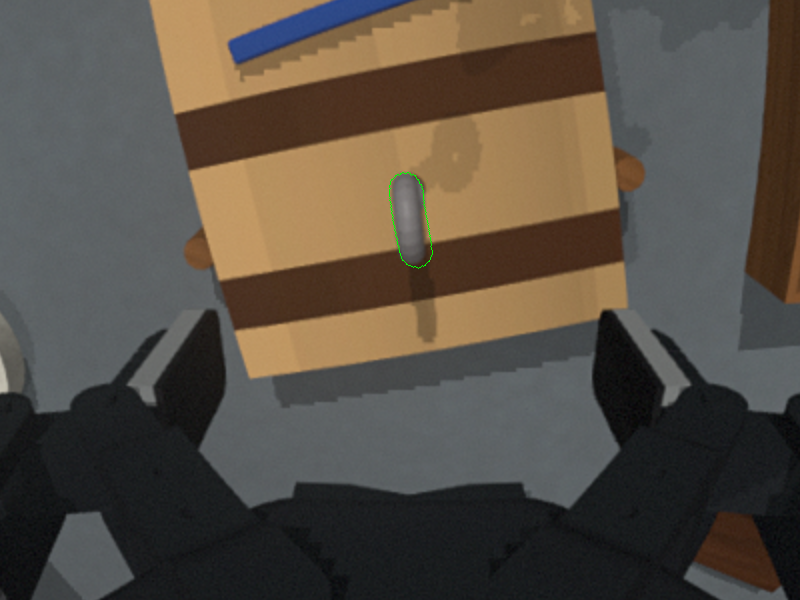

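The fitted outline sits well on the ring: centre about (0.599, -0.0515), yaw about 97°, height consistent. I'll turn -7°, descend and close.

Request:
{"api": "move_arm", "payload": {
  "targets": [
    [[-3, 0, 55], [0, 0, -0.7], -1],
    [[-3, 0, 100], [0, 0, -0.7], -1],
    [[-3, 0, 121], [0, 0, -0.7], -1],
    [[-3, 0, 121], [0, 0, -0.7], -1],
    [[-3, 0, 121], [0, 0, -0.7], 0.3]
  ],
  "squeeze": 30
}}

```text
clock: 2.05
tcp_pos: [0.5999, -0.0511, 0.0716]
orientation: [0.001, 0.663, 0.749, 0.0]
wrist_force: [0.5, 0.4, 0.7]
finger_gap: 0.07
grip_force: 0.0
```

Request:
{"api": "move_arm", "payload": {
  "targets": [
    [[0, 0, 0], [0, 0, 0], 0.5],
    [[0, 0, 0], [0, 0, 0], 0.7],
    [[0, 0, 0], [0, 0, 0], 1],
    [[0, 0, 0], [0, 0, 0], 1],
    [[0, 0, 0], [0, 0, 0], 1]
  ]
}}

```text
clock: 2.68
tcp_pos: [0.5986, -0.0512, 0.0705]
orientation: [-0.0, 0.663, 0.749, -0.0]
wrist_force: [-2.7, -0.6, 3.4]
finger_gap: 0.0093
grip_force: 35.3
```

```bash
python3 - <<'E'
from workcell import env
import cv2
s=env.get_state();print(s)
p=env.read_camera("wrist");cv2.imwrite('pics/c.png',p['pixels'][150:,:,::-1])
E
```

```text
{'clock': 2.675, 'joint_pos': array([-2.18584565e-01,  4.54396613e-01, -1.52430532e-01,  9.64480181e-01,
       -4.35717059e-04,  1.23046499e+00]), 'qvel': array([ 0.00063226,  0.00206297, -0.00291013, -0.00264954, -0.00044358,
       -0.00016413]), 'tau': array([  0.79720303, -51.16801143,  27.3679769 ,  -1.21177666,
         0.41915744,  -0.1748044 ]), 'tcp_pos': array([ 0.59860112, -0.05115349,  0.070536  ]), 'orientation': array([-1.17909516e-04,  6.62779587e-01,  7.48814468e-01, -3.14387768e-04]), 'wrist_force': array([-2.71004234, -0.58193971,  3.40190374]), 'ft_torque': array([-0.17529298,  0.6386831 , -0.17498678]), 'grip_force': 35.276082158088684, 'finger_gap': 0.009346561196783329}
```

View pics/c.png

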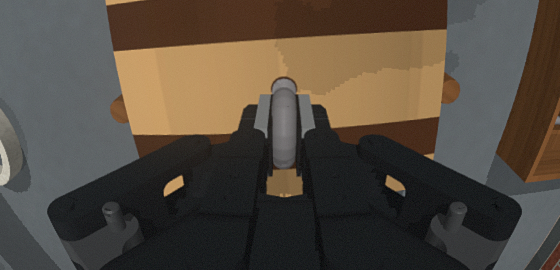

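The ring is centred between the pads, gap 9.3 mm. Next I push down with a firmer grip.

Request:
{"api": "move_arm", "payload": {
  "targets": [
    [[0, 0, 0], [0, 0, 0], 1],
    [[0, 0, 3], [0, 0, 0], 1],
    [[0, 0, 6], [0, 0, 0], 1],
    [[0, 0, 9], [0, 0, 0], 1],
    [[0, 0, 11], [0, 0, 0], 1]
  ],
  "squeeze": 90
}}

```text
clock: 3.35
tcp_pos: [0.5989, -0.0512, 0.0609]
orientation: [0.0, 0.663, 0.749, -0.0]
wrist_force: [-10.8, -0.7, 25.2]
finger_gap: 0.0087
grip_force: 93.1
```

Request:
{"api": "move_arm", "payload": {
  "targets": [
    [[0, 0, 1], [0, 0, 0], 1],
    [[0, 0, 1], [0, 0, 0], 1]
  ]
}}

```text
clock: 3.6
tcp_pos: [0.5989, -0.0512, 0.061]
orientation: [0.001, 0.663, 0.749, 0.0]
wrist_force: [-10.4, -0.7, 22.6]
finger_gap: 0.0085
grip_force: 92.8
```

Pushed 9.5 mm down and at the stop (about 23 N). I start turning clockwise and relieve the small side force.

Request:
{"api": "move_arm", "payload": {
  "targets": [
    [[0, -0.5, 0], [0, 0, 0.7], 1],
    [[0, -1, 0], [0, 0, 1.5], 1],
    [[0, -1, 0], [0, 0, 2.3], 1],
    [[0, -1, 0], [0, 0, 3.1], 1],
    [[0, -1, 0], [0, 0, 4], 1]
  ]
}}

```text
clock: 4.22
tcp_pos: [0.5985, -0.0512, 0.061]
orientation: [0.001, 0.88, 0.475, 0.001]
wrist_force: [-9.7, -1.1, 20.1]
finger_gap: 0.0085
grip_force: 92.4
```

```bash
python3 -c "
from workcell import env
s=env.get_state();print(s['joint_pos'],s['wrist_force'],s['ft_torque'],s['tcp_pos'])"
```

```text
[-2.18801121e-01  4.60631058e-01 -1.68391304e-01  9.39514331e-01
 -3.84777183e-04  1.93226863e+00] [-9.71778903 -1.11215749 20.14160218] [-0.05395782  2.01974405  0.11553702] [ 0.59845781 -0.05123805  0.06098617]
```

Request:
{"api": "move_arm", "payload": {
  "targets": [
    [[0, 0, 0.5], [0, 0, 0.9], 1],
    [[0, 0, 0.5], [0, 0, 1.8], 1],
    [[0, 0, 0.5], [0, 0, 2.7], 1],
    [[0, 0, 0.5], [0, 0, 3.6], 1],
    [[0, 0, 0.5], [0, 0, 4.5], 1]
  ]
}}

```text
clock: 4.85
tcp_pos: [0.5983, -0.0511, 0.061]
orientation: [0.0, 0.995, 0.102, 0.001]
wrist_force: [-9.2, 0.7, 23.4]
finger_gap: 0.0088
grip_force: 93.1
```

Request:
{"api": "move_arm", "payload": {
  "targets": [
    [[0, 0, 0], [0, 0, 0.5], 1],
    [[0, 0, 0], [0, 0, 0.8], 1],
    [[0, 0, 0], [0, 0, 0.8], 1]
  ]
}}

```text
clock: 5.22
tcp_pos: [0.5982, -0.0511, 0.061]
orientation: [0.0, 0.999, 0.035, 0.001]
wrist_force: [-10.0, 1.0, 23.8]
finger_gap: 0.0086
grip_force: 93.1
```

```bash
python3 - <<'E'
from workcell import env
import cv2
s=env.get_state();print(s['joint_pos'],s['wrist_force'],s['ft_torque'])
p=env.read_camera("wrist");cv2.imwrite('pics/d.png',p['pixels'][150:,:,::-1])
E
```

```text
[-2.18678547e-01  4.60370170e-01 -1.68911730e-01  9.39442930e-01
 -2.12980722e-04  2.85292738e+00] [-10.01924093   1.01196413  23.77129436] [ 0.11989275  2.43320187 -0.06876449]
```

View pics/d.png

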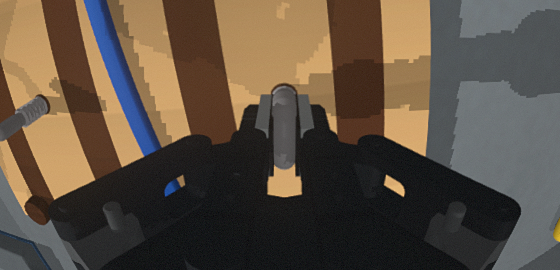

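The ring turned with the gripper, about 93°, and the hook and pencil are clear. I open part way and lift.

Request:
{"api": "move_arm", "payload": {
  "targets": [
    [[0, 0, -1], [0, 0, 0], 1],
    [[0, 0, -1], [0, 0, 0], 0.3],
    [[0, 0, -1], [0, 0, 0], 0.3],
    [[0, 0, -1], [0, 0, 0], 0.3],
    [[0, 0, -1], [0, 0, 0], 0.3]
  ]
}}

```text
clock: 5.9
tcp_pos: [0.5981, -0.051, 0.0584]
orientation: [-0.0, 0.999, 0.035, -0.0]
wrist_force: [0.3, -0.0, 0.3]
finger_gap: 0.0294
grip_force: 0.0
```

Request:
{"api": "move_arm", "payload": {
  "targets": [
    [[0, 0, -20], [0, 0, 0], 0.3],
    [[0, 0, -60], [0, 0, 0], 0.3],
    [[0, 0, -110], [0, 0, 0], 0.3],
    [[0, 0, -130], [0, 0, 0], 0.3],
    [[0, 0, -130], [0, 0, 0], 0.3]
  ]
}}

```text
clock: 6.52
tcp_pos: [0.5994, -0.0514, 0.1907]
orientation: [0.001, 0.999, 0.035, 0.002]
wrist_force: [-0.4, 0.3, -0.6]
finger_gap: 0.0298
grip_force: 0.0
```

```bash
python3 - <<'E'
from workcell import env
import cv2,numpy as np
ps=[]
for n in ["wrist","scene","side"]:
    p=env.read_camera(n);ps.append(p['pixels'])
    print([(np.round(d['centre'],4),round(d['confidence'],2)) for t in("eye_grip","hook_side") for d in env.landmark_of(t,p)[:1]])
    for d in env.regions_of("eye_grip",p)[:1]:
        ys,xs=np.nonzero(d['mask']);print('mask',xs.min(),xs.max(),ys.min(),ys.max())
cv2.imwrite('pics/e.png',np.hstack([cv2.resize(x[150:360,150:430],(400,300)) for x in (ps[1],ps[0])])[:,:,::-1])
E
```

```text
[(array([ 0.5982, -0.0484,  0.0831]), 0.81), (array([0.5852, 0.1481, 0.0845]), 0.69)]
mask 276 291 183 227
[(array([ 0.5967, -0.0488,  0.0811]), 0.74), (array([0.5804, 0.1513, 0.0884]), 0.8)]
mask 235 258 295 324
[(array([ 0.5971, -0.0518,  0.0828]), 0.69), (array([0.5845, 0.1508, 0.0933]), 0.73)]
mask 275 295 169 200
```

View pics/e.png

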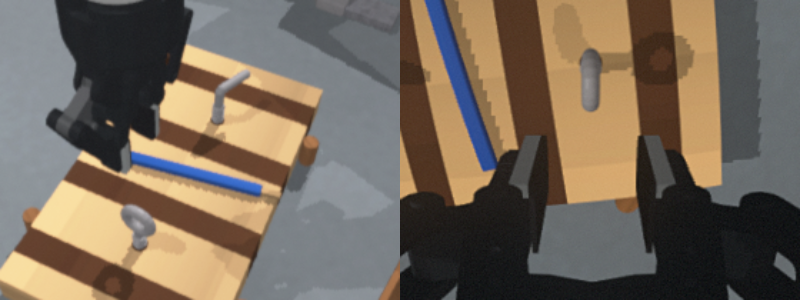

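The released eye stays about 6 mm lower (z ≈ 0.082) and turned a quarter turn. The hook and pencil haven't moved.

```bash
python3 -c "
from workcell import env
print(env.hand_in())"
```

```text
the job is handed in; nothing more can be done
None
```

The screw eye was pushed to its stop and screwed in about 93° clockwise; released, it stayed about 6 mm down with the hook untouched, and the job was handed in shortly after 6.5 s on the robot clock (no verdict was returned).

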